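# Proof-pull a tube rack's handle on the bench pull tester

## Task

Proof-test the tube rack's wire handle on the bench pull tester: draw the sprung draw bar down the slope by its upright grip plate until its pointer stands level with the marker clip on the rule, without pulling well past it, and keep it there for two seconds. Then ease the draw bar fully home without letting it snap back, and press the catch lever down flat to lock it. Leave the marker clip and the other things on the bench as they are.

Things in the scene. Friction and masses are not known exactly. Their poses are not given: they have to be found in the camera images.
- tester: bench pull tester, bolted down: grey steel frame, 400 x 130 mm foot. Origin on the bench, mid front end of the foot (under the bed's low end); x along the foot to the high end, z up. Its 130 mm wide bed rises along x at 30 degrees; at the high end a small tube rack is held, its wire handle hooked to the gauge's rod. The head block spans the bed 222-250 mm up the slope, 58 mm wide, 62 mm high.
- bed (a point): middle of the lower edge of the bed's upper face, 10 mm in from the tester's origin and 45 mm above the bench; bed 440 mm long. Its axes are the 'bed axes' used below: x up the slope, y to the left looking up the slope, z square to the bed (30 degrees off vertical).
- drawbar (a joint): how far the sprung draw bar is pulled down the slope, m: 0 = fully home, where it starts; 0.066 = end of travel. Spring 200 N/m: holding it takes about 2 N at 0 and 12 N at 0.050; let go, it snaps back home. With the catch down it moves 3 mm at most.
- grip (a point): inside the draw bar's upright grip plate: black, square to the bed, 14 mm thick along the slope, 56 mm wide; its top is 18 mm above this point along bed z, its foot (saddle top) 28 mm below. Free for 48 mm up the slope from the plate, then barrel (tops 48 to 51 mm off the bed) and raised catch lever; free down the slope. Bed surface 44 mm below. Bed axes.
- pointer (a point): tip of the draw bar's thin steel pointer, which runs over the aluminium rule (a line every 10 mm) on the left of the bed and moves with the draw bar. Bed axes.
- marker (a point): index of the marker clip: black, 10 mm long, 20 mm high, astride the rule's outer edge 30 to 55 mm down the slope from the pointer's home; differs each time, held by 4 N friction. Bed axes: the pointer is level with it when their places along bed x agree, so the travel needed is pointer x (at home) less marker x.
- catch (a joint): angle of the catch lever, rad: 0 = flat along the barrel, its nose between the barrel's two collars (draw bar locked; do it with the draw bar home); starts raised at 0.6 to 0.9. Stays where left; about 2 N at its middle swings it down.
- catch_pivot (a point): pivot of the catch lever, in the head block 240 mm up the slope, 56 mm off the bed, mid bed. The lever, a dark steel strip 14 mm wide, 83 mm long, runs from here down the slope; raising lifts its free end. Axes: the lever's own: x from free end to pivot, z out of its upper face, which lies 6 mm (at the thumb pad 8 mm) beyond the pivot.
- catch_pad (a point): middle of the upper face of the thumb pad (20 x 22 mm) at the catch lever's free end, 73 mm from the pivot. Axes: the lever's own.
- reagent: bystander: closed amber glass bottle, 64 mm across, 150 mm tall, upright; origin mid underside
- beaker: bystander: empty glass beaker, 70 mm across, 90 mm tall, upright; origin mid underside
- spare_rack: bystander: a second stainless tube rack, upright, 62 x 86 x 62 mm, its wire handle up to 112 mm; origin mid underside

How it is judged:
By the outcome, as a careful person would: the job done as asked, in the order asked, and still so for the second after the job is handed in, with the robot touching nothing.
It also fails if it takes over 51 s, if anything falls off the work surface, if the arm or the gripper's body presses on something with over 40 N, if the wrist force passes 120 N, or if a joint passes its speed limit or range.

## Robot

A 6-joint arm with a two-finger parallel gripper is mounted at the origin on the work surface. World frame = base frame: x ahead of the robot, y to its left, z up, the work surface at z = 0. Lengths are in m, angles in rad, forces in N, time in s.
With the tool pointing down it reaches from about 0.275 to 0.75 m from the base axis. Payload 10.2 kg.
Tool frame: the origin (TCP) lies midway between the tips of the shut fingers; the grasp point (between the pads) lies 19 mm behind it (env.hold_point_z is the distance from the TCP to the grasp point, in m); z points along the fingers, y is the line along which they close (so a half turn about z gives the same grasp; the last joint's range is limited). The gripper opens to 85 mm and grips with 20 to 120 N. Pads are 22 mm wide; open, the fingers measure 114 mm over their backs; the gripper's body (76 mm by 85 mm) begins 54 mm behind the grasp point. The pads swing forward as they close: fully open they stand 13 mm farther back than shut.
Start: joints at [-0.223, 0.313, 1.498, -0, 1.331, -0.223], TCP at [0.525, -0, 0.231] pointing down, gripper open.
Joint ranges: [-2.94, 2.94], [-0.97, 2.17], [0.19, 2.56], [-1.23, 4.37], [0.02, 3.11], [-2.88, 2.88]. Speed limits (rad/s): [2.39, 2.39, 3.01, 3.14, 3.14, 3.14].

## Interface

Orientations are given as a unit quaternion [x, y, z, w].
In Python, from bench import env, kinematics, monitor, eyes, job gives the robot as it stands. The module is installed in compiled form; this text tells all that it offers. Calls block until the motion is done:
- env.reach(position, orientation): joint-space move of the TCP to a pose.
- env.movel(position, velocity=0.15, frame=None, guard=None): straight line of the TCP; frame=None keeps the orientation; velocity is the mean speed in m/s. With guard (N) it stops when the force on the tool has changed by that much, and returns True; else False.
- env.set_joints(angles): joint-space move.
- env.release() and env.close_gripper(effort=None): open the fingers fully, or close them until they stop; effort is the grip in N (None keeps the last).
- env.hold(seconds).
- kinematics.ik(position, orientation): joint angles nearest the present ones, or None.
- monitor.sense(): the state.
- eyes.grab_frame(name): name is "scene" or "side" or "wrist"; returns a dict with "frame" (480x640x3 uint8, red, green, blue), "mtx" (3x3 intrinsics, pixels), "view" (4x4, takes a point from world to camera coordinates). Camera axes: x right, y down, z forward; pixel columns grow to the right and rows downward; lengths in m; the calibration is good to about 2 mm. A picture is of the moment at which its call begins. There is no depth.
A pose or a line that the arm cannot do raises env.MotionError and nothing moves.
- job.hand_in(): hands the job in; it is judged then, once.
The state is a dict: "clock": time; "joints": joint angles; "qvel": joint speeds; "joint_efforts": joint torques, N m; "position": TCP position; "ee_rot": TCP orientation; "contact_force": force on the tool from outside, world axes, zero at the start; "ft_torque": the same for the moment, N m; "finger_gap": opening from 0.0 (shut) to 1.0 (fully open); "gripper_force": force on a finger pad.
Only numpy, scipy, OpenCV 4.12 (cv2) and the standard library are available. Lean on these libraries where they do the work, as an engineer would, in place of code of your own. Each camera call takes 0.05 s, during which the arm holds its last target. There are 200 camera calls.

## Working session

There is one attempt and no reset: what is moved stays moved. The work goes in short steps, each a Python script; the robot and the scene stay as the last script left them, time stands still between calls to the robot, and variables do not carry over. Pictures are saved under pics/ and viewed, at most 10 in all, crops included, and the job is handed in when it is done.

```bash
mkdir -p pics; python3 - <<'E'
from bench import env,kinematics,monitor,eyes,job
import cv2,numpy as np
for n in("scene","side"):
    d=eyes.grab_frame(n); cv2.imwrite(f"pics/{n}0.png",d["frame"][:,:,::-1]); np.savez(f"{n}0.npz",**d)
    print(n,d["mtx"].tolist(),np.round(d["view"],4).tolist())
s=monitor.sense();print(s["clock"],s["ee_rot"],env.hold_point_z)
E
```

```text
scene [[440.7854346900728, 0.0, 312.78826030202646], [0.0, 440.7854346900728, 226.86614185797583], [0.0, 0.0, 1.0]] [[-0.5679, 0.823, 0.0088, 0.3258], [0.6315, 0.4426, -0.6367, -0.2515], [-0.5279, -0.3561, -0.771, 1.3344], [0.0, 0.0, 0.0, 1.0]]
side [[482.05631621710563, 0.0, 328.20462812860626], [0.0, 482.05631621710563, 244.63622676354356], [0.0, 0.0, 1.0]] [[0.8561, -0.5168, -0.0043, -0.4844], [-0.3819, -0.6269, -0.679, 0.3157], [0.3482, 0.583, -0.7341, 0.7174], [0.0, 0.0, 0.0, 1.0]]
0.1 [ 7.07088217e-01  7.07125105e-01 -3.09632969e-04 -4.94196278e-04] 0.0187
```

View pics/scene0.png

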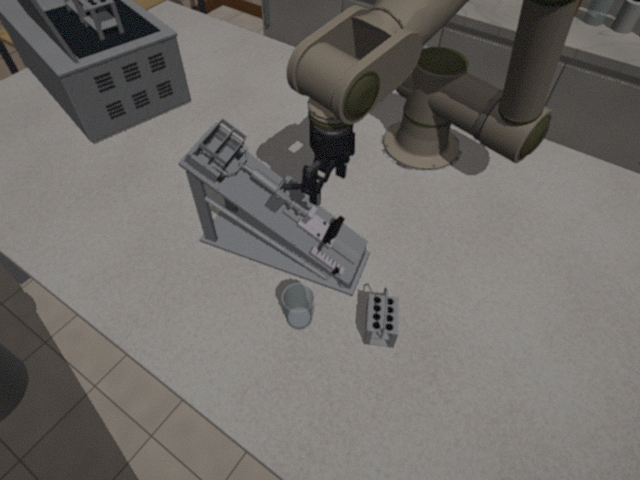

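View pics/side0.png

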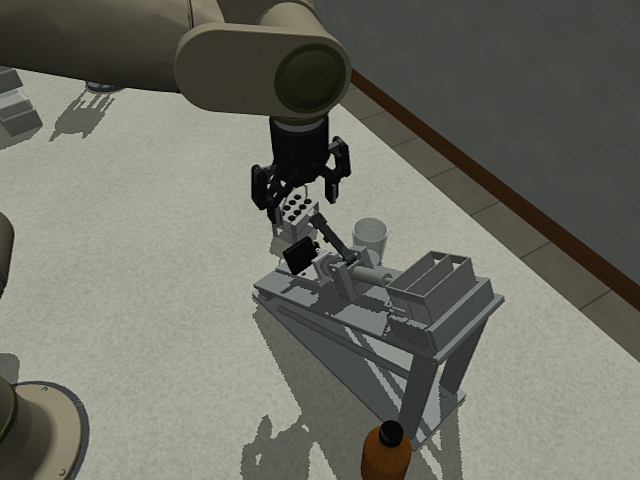

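```bash
python3 - <<'E'
import cv2,numpy as np
a=cv2.imread("pics/scene0.png")[180:300,230:390]; cv2.imwrite("pics/c1.png",cv2.resize(a,(800,600),interpolation=cv2.INTER_CUBIC))
a=cv2.imread("pics/side0.png")[200:335,245:425]; cv2.imwrite("pics/c2.png",cv2.resize(a,(800,600),interpolation=cv2.INTER_CUBIC))
E
```

```text
(no output)
```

View pics/c1.png

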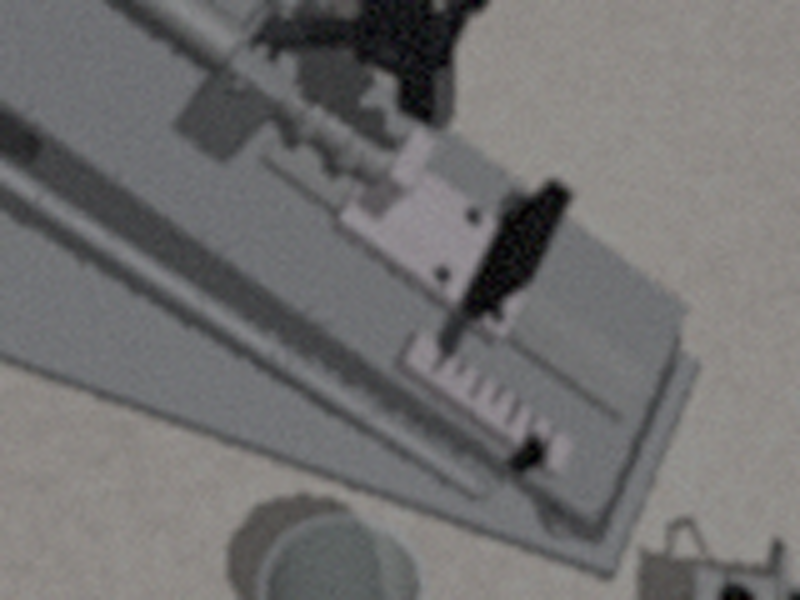

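View pics/c2.png

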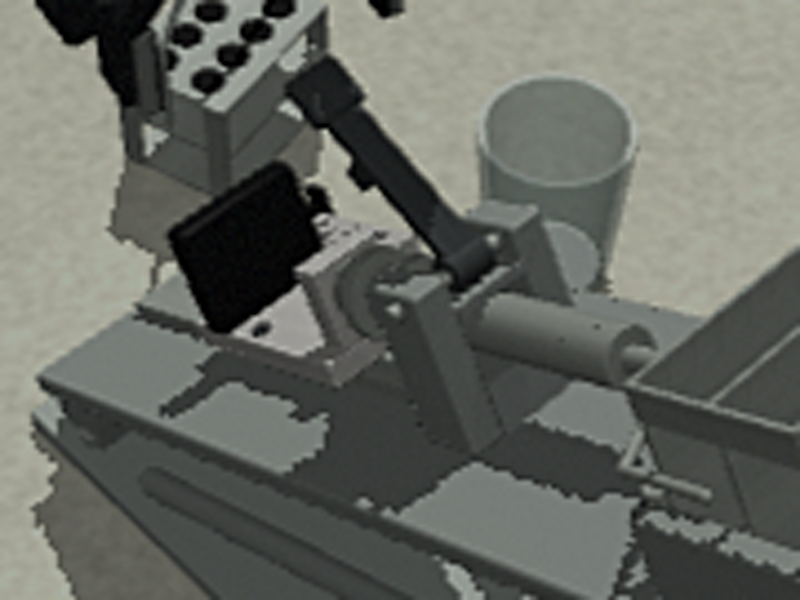

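```bash
cat > h.py <<'E'
import numpy as np,cv2
from scipy.spatial.transform import Rotation as R
def ray(d,uv):
    V=d["view"];o=-V[:3,:3].T@V[:3,3];r=V[:3,:3].T@np.linalg.inv(d["mtx"])@np.array([*uv,1.]);return o,r/np.linalg.norm(r)
def onplane(d,uv,p,n):
    o,r=ray(d,uv);return o+r*((np.array(p)-o)@n)/(r@n)
def onz(d,uv,z): return onplane(d,uv,[0,0,z],np.array([0,0,1.]))
def tri(a,ua,b,ub):
    o,r=ray(a,ua);p,s=ray(b,ub);t=np.linalg.lstsq(np.c_[r,-s],p-o,rcond=None)[0];A=o+r*t[0];B=p+s*t[1];return (A+B)/2,np.linalg.norm(A-B)
def proj(d,P):
    c=d["view"]@np.r_[P,1];q=d["mtx"]@c[:3];return q[:2]/q[2]
E
python3 - <<'E'
from h import *
from bench import eyes
a=np.load("scene0.npz");b=np.load("side0.npz")
C=lambda x,y:(230+x/5,180+y/5);S=lambda x,y:(245+x/4.444,200+y/4.444)
L=onz(a,C(597,535),.045);Rr=onz(a,C(685,308),.045)
print(L,Rr,np.linalg.norm(L-Rr), onz(b,S(40,380),.045))
print("tri R corner",tri(a,C(685,308),b,S(40,380)))
for z in (0,.008): print(onz(a,C(610,577),z),onz(a,C(698,362),z))
d=eyes.grab_frame("wrist");cv2.imwrite("pics/w0.png",d["frame"][:,:,::-1]);print(d["mtx"],np.round(d["view"],3))
E
```

```text
[0.58002765 0.10059562 0.045     ] [0.45000506 0.06925805 0.045     ] 0.13374572072171861 [0.44687028 0.06392822 0.045     ]
tri R corner (array([0.4474844 , 0.06767469, 0.04079649]), np.float64(0.0011548933855805472))
[0.56987384 0.10509086 0.        ] [0.44238065 0.07751742 0.        ]
[0.57429387 0.10706061 0.008     ] [0.44797858 0.07974192 0.008     ]
[[333.29914217   0.         320.63302705]
 [  0.         333.29914217 235.86207549]
 [  0.           0.           1.        ]] [[ 1.     0.001 -0.001 -0.524]
 [ 0.001 -0.947  0.322 -0.043]
 [-0.    -0.322 -0.947  0.381]
 [ 0.     0.     0.     1.   ]]
```

View pics/w0.png

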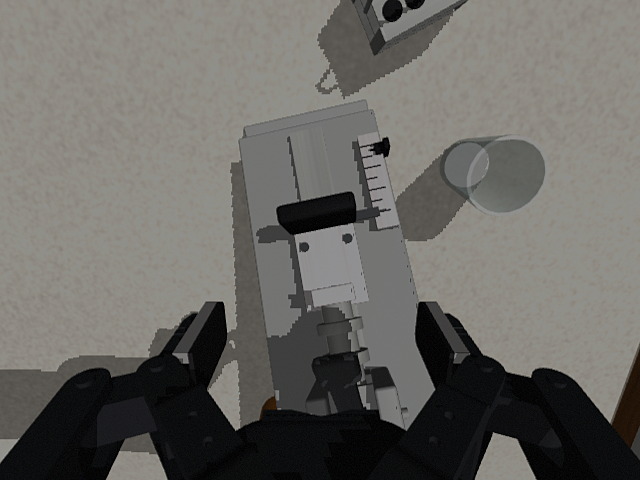

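```bash
python3 - <<'E'
import cv2
a=cv2.imread("pics/w0.png")[95:235,230:410]; cv2.imwrite("pics/c3.png",cv2.resize(a,(770,599),interpolation=cv2.INTER_CUBIC))
E
```

```text
(no output)
```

View pics/c3.png

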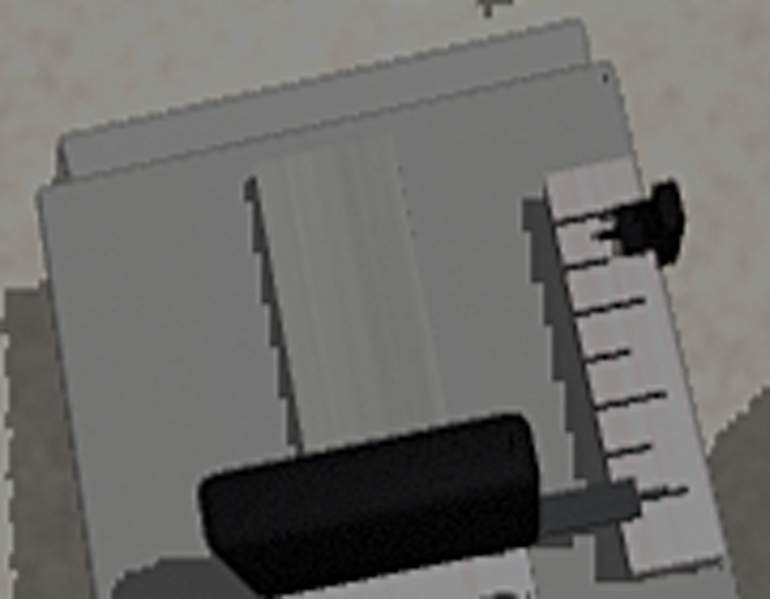

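```bash
cat >> h.py <<'E'
def bedframe(mid,yaw):  # yaw = direction of bed y in world
    y=np.array([np.cos(yaw),np.sin(yaw),0]);xh=np.array([np.sin(yaw),-np.cos(yaw),0]);c,s=np.cos(np.pi/6),.5
    x=c*xh+s*np.array([0,0,1]);return np.c_[x,y,np.cross(x,y)],np.array(mid,float)
E
python3 - <<'E'
from h import *
from bench import eyes,kinematics,env
d=eyes.grab_frame("wrist");np.savez("w0.npz",**d)
W=lambda x,y:(230+x/4.278,95+y/4.278)
A=onz(d,W(39,190),.045);B=onz(d,W(612,63),.045);v=B-A
yaw=np.arctan2(v[1],v[0]);print(A,B,np.linalg.norm(v),np.degrees(yaw))
F,o=bedframe((A+B)/2,yaw)
bp=lambda uv,h:F.T@(onplane(d,uv,o+F[:,2]*h,F[:,2])-o)
for n,uv in dict(left=(241.5,150),left2=(272,380),r1=(382,150),r2=(432,370)).items(): print(n,bp(uv,0)*1e3)
for h in (.01,.02): print("ptr",bp(W(640,497),h)*1e3,"mk",bp(W(597,235),h)*1e3)
for h in (.062,): print("plate top",[bp(W(*p),h)*1e3 for p in((200,485),(522,415),(260,595) ,(538,470))])
for i,p in enumerate([(555,222),(566,268),(575,314),(585,360),(596,408),(606,456)]): print(bp(W(*p),.006)*1e3)
a=np.load("scene0.npz")
for P in([.12,0,.062],[0,.065,0],[0,-.065,0]): print(proj(a,o+F@P))
E
```

```text
[0.4465855  0.06699186 0.045     ] [0.57242315 0.09345761 0.045     ] 0.1285906259010131 11.877151096542631
left [ 1.12189584e+01 -6.34580890e+01  4.51028104e-14]
left2 [ 2.17403473e+02 -6.53263388e+01  2.77555756e-14]
r1 [4.07006489e+01 6.38298484e+01 9.02056208e-14]
r2 [2.30049712e+02 6.25356411e+01 5.55111512e-14]
ptr [98.22157813 48.58082222 10.        ] mk [42.6063318  51.69077017 10.        ]
ptr [100.66849469  47.34792413  20.        ] mk [47.0789566  50.34459654 20.        ]
plate top [array([ 94.28482642, -27.33106624,  62.        ]), array([93.66355914, 26.57429402, 62.        ]), array([114.46893735, -20.49381488,  62.        ]), array([103.24694742,  27.27464039,  62.        ])]
[36.04239634 44.40159152  6.        ]
[46.50765538 44.56957725  6.        ]
[56.73589686 44.33876366  6.        ]
[66.86716778 44.30800395  6.        ]
[77.31401283 44.3868291   6.        ]
[87.56945993 44.270478    6.        ]
[330.08788077 218.64100208]
[348.33069994 283.2046378 ]
[366.99020558 240.00587704]
```

```bash
cat >> h.py <<'E'
F,O=bedframe([.5095,.0802,.045],np.radians(11.5))
Q=R.from_matrix(np.c_[-F[:,0],F[:,1],-F[:,2]]).as_quat()
def bw(x,y,z): return O+F@(np.array([x,y,z])/1e3)   # bed mm -> world
def wb(P): return F.T@(np.asarray(P)-O)*1e3
E
python3 - <<'E'
from h import *
from bench import eyes,kinematics,env,monitor
for P in [(101,0,125),(101,0,25),(45,0,25),(175,0,150),(150,0,60)]: print(P,kinematics.ik(bw(*P),Q))
print(monitor.sense()["joints"])
env.reach(bw(95,0,115),Q)
d=eyes.grab_frame("wrist");np.savez("w1.npz",**d);cv2.imwrite("pics/w1.png",d["frame"][:,:,::-1])
s=monitor.sense();print(s["clock"],wb(s["position"]),s["finger_gap"])
E
```

```text
(101, 0, 125) [ 0.12921205  0.36167251  1.59844411 -0.56445232  1.20064637  0.14265291]
(101, 0, 25) [ 0.03098821  0.46303715  1.70483333 -0.63510885  0.98033452  0.193996  ]
(45, 0, 25) [ 0.12626288  0.51555192  1.70968025 -0.64376193  0.98042859  0.30977949]
(175, 0, 150) [ 0.02788024  0.29551081  1.52940176 -0.54275042  1.26512277 -0.01935375]
(150, 0, 60) [-0.01771568  0.38609148  1.65482484 -0.59384413  1.05997106  0.0679058 ]
[-2.23385276e-01  3.13261661e-01  1.49812386e+00 -2.14654883e-05
  1.33100790e+00 -2.23387191e-01]
0.85 [ 95.52114077   0.2019722  115.07107552] 0.9981001383505035
```

View pics/w1.png

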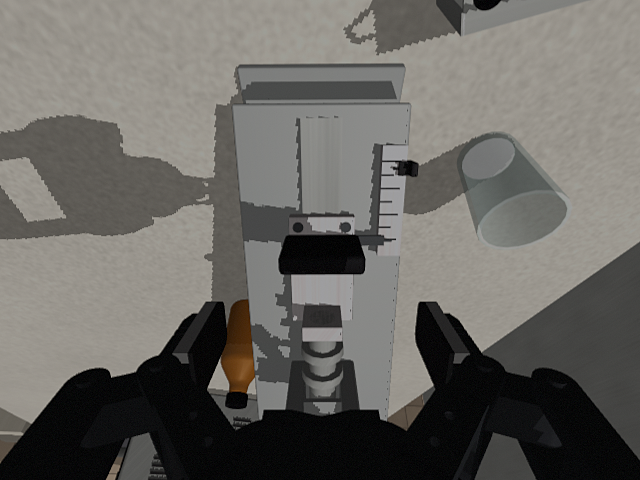

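```bash
python3 - <<'E'
import cv2
a=cv2.imread("pics/w1.png")[140:260,325:430]; a=cv2.convertScaleAbs(a,alpha=1.5);cv2.imwrite("pics/c4.png",cv2.resize(a,(525,600),interpolation=cv2.INTER_CUBIC))
E
```

```text
(no output)
```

View pics/c4.png

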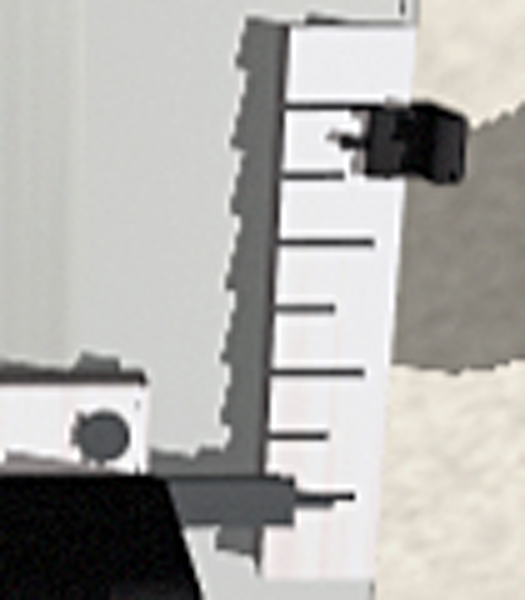

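```bash
python3 - <<'E'
import cv2
a=cv2.imread("pics/w1.png",0);b=cv2.imread("pics/w0.png",0)
print("w1 ptr x374-399,y234-248\n",a[234:248,374:400]);print("w1 mk x384-402 y160-176\n",a[160:176,386:406])
print("w0 ptr x370-395 y204-218\n",b[204:219,370:396]);print("w0 mk x364-384,y142-157\n",b[142:158,366:386])
E
```

```text
w1 ptr x374-399,y234-248
 [[ 64  64  53  43 101 121 116 145 145 144 158 157 156 157 158 157 154 155
  156 156 155 156 157 157 157 157]
 [ 39  40  37  30  37  38  34  81  80  79 148 158 158 158 158 156 154 154
  157 157 156 156 158 157 157 156]
 [ 48  50  49  49  47  45  45  43  37  29 140 162 161 161 160 158 156 156
  159 158 158 158 157 157 157 155]
 [ 59  59  59  56  59  59  58  58  56  48 117 149 160 168 168 167 163 164
  167 167 166 165 161 158 157 156]
 [ 58  58  58  57  56  59  60  58  58  54  61  84  97 109 111 114 110 111
  112 110 109 103 159 159 158 155]
 [ 56  58  58  57  57  57  56  58  57  58  38  33  31  29  27  37  32  34
   33  29  27  19 157 160 157 155]
 [ 57  58  58  57  58  58  56  56  57  54  50  47  44  45  47  45  39  63
  143 144 142 138 161 159 157 155]
 [ 57  56  57  54  57  54  57  56  53  63  92  92  93  93  92  89  87 118
  163 163 162 162 160 157 157 155]
 [ 55  57  56  56  57  56  57  56  51  73 151 152 152 151 151 148 144 152
  159 157 157 158 158 157 157 155]
 [ 56  57  55  56  55  56  53  54  48  72 163 162 162 162 162 158 157 158
  157 155 157 156 1
[... 4186 characters left out ...]
   4   3
    5   8]
 [139 146  78  62   3   0   0  11   8   6  13  14  14  13   8   2   1   1
    4   5]
 [139 143 129 134  97 130 137  81  74  22  10  16  15  16  11   7  12   9
    8   6]
 [138 140 145 149 139 150 155  91  86  33   6  14  13  13   3   0   2   6
    3   6]
 [138 140 143 145 146 147 150  85  80  40   0   0   0   0  21  63  68  13
    0   6]
 [144 145 147 152 155 131 150  81  72  47  19  18  60  61  60 135 146  47
    0   0]
 [131 111 111 100  92  58 100 124 133 132 131 129 136 136 131 149 160  61
    0   0]
 [ 62  30  26  15  43  38 121 142 146 146 147 147 148 148 146 145 153  80
    5   0]
 [ 43  81 120 127 134 130 145 139 142 142 142 142 142 144 143 143 148  88
   48 125]]
```

```bash
python3 - <<'E'
from h import *
a=np.load("w0.npz");b=np.load("w1.npz")
for n,u,v in [("ptr",(384,210.4),(391,240.2)),("mk",(369.8,149.5),(392.8,168)),("mkgray",(367.8,149.6),(390.3,167.3)),
  ("line0 end",(390.3,209.2),(395.8,239)),("line60 left",(230+555/4.278,95+222/4.278),(325+285/5,140+106/5)),("line10 left",(230+606/4.278,95+456/4.278),(325+268/5,140+437/5)),("bedL",(239,139.4),(233.5,103.5)),("bedR",(373,109.7),(409.5,104))]:
    P,e=tri(a,u,b,v);print(n,wb(P).round(1),round(e*1e3,2))
# plane-based in w1
bp=lambda uv,h:wb(onplane(b,uv,O+F[:,2]*h,F[:,2])).round(1)
for h in(.008,.012,.016):print(h,bp((391,240.2),h),bp((392.8,168),h))
for y in (106,175,242,308,372,436,496): print(bp((325+285/5,140+y/5),.008))
E
```

```text
ptr [98.8 53.1 14.1] 1.65
mk [43.5 51.6 13.5] 0.2
mkgray [43.  50.  13.1] 0.33
line0 end [98.5 57.9 12.1] 0.24
line60 left [38.7 43.8 12.5] 0.3
line10 left [89.  44.1 12.1] 0.04
bedL [ -0.7 -64.4  -1.9] 0.86
bedR [-0.5 63.8 -0.1] 1.01
0.008 [100.9  55.3   8. ] [44.2 52.7  8. ]
0.012 [99.5 54.4 12. ] [43.7 51.9 12. ]
0.016 [98.1 53.5 16. ] [43.2 51.  16. ]
[39.2 44.4  8. ]
[49.3 45.   8. ]
[59.4 45.6  8. ]
[69.6 46.3  8. ]
[79.7 46.9  8. ]
[90.1 47.5  8. ]
[100.1  48.1   8. ]
```

```bash
python3 - <<'E'
from h import *
from bench import eyes,kinematics,env,monitor
def st(t): s=monitor.sense();print(t,round(s["clock"],2),wb(s["position"]).round(2),"F",(F.T@s["contact_force"]).round(1),"gap",round(s["finger_gap"],3),round(s["gripper_force"],1));return s
env.movel(bw(101,0,60),.1,frame=Q); st("above")
print(env.movel(bw(101,0,29),.06,guard=8)); s=st("down")
if wb(s["position"])[2]<33:
    env.close_gripper(80); s=st("grip")
    p=wb(s["position"])
    np.save("home.npy",p)
    env.movel(bw(p[0]-50,p[1],p[2]),.04); st("pulled")
    d=eyes.grab_frame("wrist");np.savez("w2.npz",**d);cv2.imwrite("pics/w2.png",d["frame"][:,:,::-1])
    cv2.imwrite("pics/c5.png",cv2.resize(d["frame"][100:300,290:490,::-1],(600,600),interpolation=cv2.INTER_CUBIC))
    d=eyes.grab_frame("scene");np.savez("s2.npz",**d)
E
```

```text
above 1.55 [101.42   0.23  60.33] F [ 0.3  0.1 -0.5] gap 1.0 0.0
False
down 2.22 [1.0105e+02 5.0000e-02 2.8960e+01] F [0.3 0.3 1. ] gap 0.999 0.0
grip 2.61 [101.07   0.62  29.79] F [-1.7  0.5  7.5] gap 0.642 84.0
pulled 4.01 [52.76  0.33 29.86] F [12.  -6.6  0.9] gap 0.642 83.8
```

View pics/c5.png

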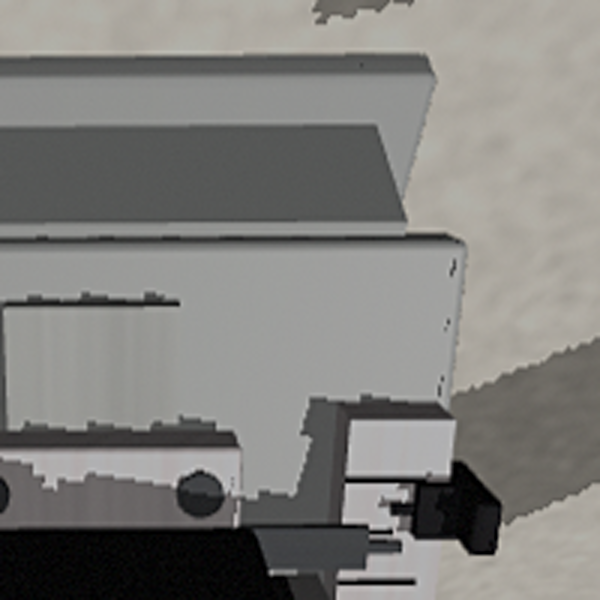

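```bash
python3 - <<'E'
from h import *
import cv2
b=np.load("w2.npz");g=cv2.cvtColor(b["frame"],cv2.COLOR_RGB2GRAY)
bp=lambda uv,h:wb(onplane(b,uv,O+F[:,2]*h,F[:,2])).round(2)
print("ptr x410-426,y276-289\n",g[276:289,410:427]);print("mk x412-430 y262-276\n",g[262:276,414:432])
for h in(.012,.0135,.015):print(h,"ptr",bp((423.3,282),h),"mk",bp((419.5,269),h),"l60",bp((406,260),h),"l40",bp((406,293.5),h))
E
```

```text
ptr x410-426,y276-289
 [[ 51  49  41 126 126 126 127 129 130  93  78 185 102  84  92  98  65]
 [ 69  70  66  12   0   0   0   0   0   0   0 184 163 162 166 173 102]
 [ 67  66  62 135 139 140 141 141 140 137 126 188 186 185 184 186 174]
 [ 68  68  64 112 114 115 116 116 114 134 131 146 143 161 181 179 184]
 [ 68  68  67  30  24  26  25  25  23  58  60  55  52  78 181 179 178]
 [ 67  69  70  53  53  55  54  53  52  51  50  48  44  29 164 178 176]
 [ 67  67  67  67  69  69  66  69  66  68  65  66  63  49 174 179 174]
 [ 66  66  61  58  58  56  57  57  57  58  56  55  51  38 181 179 173]
 [ 65  59  83 108 108 111 109 109 110 108 105 133 136 129 179 177 174]
 [ 64  56 114 169 170 170 171 170 170 168 166 172 174 173 177 176 173]
 [ 64  52 145 181 180 180 180 181 180 179 177 176 177 178 176 175 174]
 [ 62  50 154 177 175 177 176 177 176 175 172 173 174 176 175 174 173]
 [ 57  46 149 176 174 176 176 176 175 173 172 172 174 175 175 174 174]]
mk x412-430 y262-276
 [[183 182 184 184 185 185 185 188 146  95  93  99 105 115  41   2  16  17]
 [175 174 176 178 177 178 177 180 158 159 165 172 113 11
[... 520 characters left out ...]
24  19   1  23  27  24]
 [173 173 176 177 181 180  69  39  46  55  34  32  40   5   3  22  28  26]
 [174 174 176 176 177 183 162 165 171 106  90  95 103  35   3  24  25  27]
 [174 174 176 176 176 178 181 183 190 114 102 108 101  30   0  25  27  26]
 [177 176 178 179 179 181 180 181 188 112  99 107  88  21   3  28  27  28]
 [188 188 189 189 191 167 159 183 144  98  97 106  88  21   2  21  27  26]]
0.012 ptr [51.24 54.3  12.  ] mk [43.64 51.54 12.  ] l60 [38.5 44.  12. ] l40 [58.15 45.64 12.  ]
0.0135 ptr [50.48 53.79 13.5 ] mk [42.95 51.05 13.5 ] l60 [37.86 43.58 13.5 ] l40 [57.32 45.21 13.5 ]
0.015 ptr [49.72 53.28 15.  ] mk [42.26 50.56 15.  ] l60 [37.22 43.16 15.  ] l40 [56.5  44.78 15.  ]
```

```bash
python3 - <<'E'
from h import *
from bench import eyes,kinematics,env,monitor
def st(t): s=monitor.sense();print(t,round(s["clock"],2),wb(s["position"]).round(2),"F",(F.T@s["contact_force"]).round(1),"gap",round(s["finger_gap"],3),round(s["gripper_force"],1));return s
h=np.load("home.npy")
st("before")
env.movel(bw(h[0]-56.9,h[1],h[2]),.03); env.hold(.2);st("pulled")
d=eyes.grab_frame("wrist");np.savez("w3.npz",**d);g=cv2.cvtColor(d["frame"],cv2.COLOR_RGB2GRAY)
P=wb(0*O)
m=proj(d,bw(43.5,51.6,13.5));p=[int(round(v)) for v in m];print(m)
print(p[0]-10,p[1]-10);print(g[p[1]-10:p[1]+12,p[0]-10:p[0]+10])
E
```

```text
before 4.11 [52.8   0.36 29.87] F [10.9 -6.6  1.3] gap 0.645 83.8
pulled 4.69 [46.09  0.29 29.84] F [12.5 -6.2  1.2] gap 0.639 84.0
[419.30500219 281.48086049]
409 271
[[ 16  18  15  16  14  13  15  16  14  15  17  17  17  19  17  22  19  21
   22  25]
 [ 32  33  34  33  31  32  34  34  33  32  34  37  41  12   3  10  34  44
    7   0]
 [182 179 177 173 169 166 167 168 169 169 170 172 100  79  87  90  98  85
   20   0]
 [143 142 138 147 186 184 183 185 185 185 185 188 168 170 108  97 109  93
   23   1]
 [ 22  21  17  43 185 182 179 179 179 180 178 179 180 183 167 176 118  90
   23   7]
 [ 54  50  49  36 133 183 185 185 185 185 183 180 178 180 187 154 112  74
   13  12]
 [ 69  70  67  62  82 138 142 143 141 142 140 186 187 188 196 119 109  68
   13   8]
 [ 70  68  68  64  99 102 101 101 101 104  69 131 136 134 141  88  83  51
    9  17]
 [ 68  69  68  67  80  80  81  83  84  86  32  18  17  21  20  27  33  19
    1  19]
 [ 68  68  67  69  34  27  29  29  30  34   1   0   2   1   6  14  18  12
    1  22]
 [ 70  69  67  70  58  55  56  54  56  56  58  59  62  59  63  38  26  13
    0  2
[... 238 characters left out ...]
  85  24
    9  27]
 [ 66  66  58 116 172 173 174 174 174 173 172 180 135 100 101 111  92  23
    8  29]
 [ 65  64  58 154 194 195 194 195 194 194 190 190 108  94 103 108  75  14
   10  23]
 [ 66  65  62 104 126 129 130 130 128 127 117 185 105  87  94 101  43   0
   15  24]
 [ 61  62  61  12   0   0   0   0   0   0  10 183 163 163 166 173 101  17
   12  26]
 [ 80  79  79  80  81  82  84  83  82  79  74 177 180 181 183 187 179  59
    7  21]
 [164 165 165 167 168 170 171 171 170 169 161 176 176 176 177 179 190 101
   18   1]
 [180 179 179 180 179 181 182 183 183 181 180 174 173 176 177 177 181 169
  132 130]
 [174 174 174 174 174 177 177 178 177 177 175 173 174 177 176 175 176 181
  173 175]]
```

```bash
python3 - <<'E'
from h import *
from bench import eyes,kinematics,env,monitor
def st(t): s=monitor.sense();print(t,round(s["clock"],2),wb(s["position"]).round(2),"F",(F.T@s["contact_force"]).round(1),"gap",round(s["finger_gap"],3),round(s["gripper_force"],1));return s
h=np.load("home.npy")
env.movel(bw(h[0]-57.1,h[1],h[2]),.03); st("hold0")
env.hold(3);st("held")
env.movel(bw(h[0]-6,h[1],h[2]),.03);st("near")
print(env.movel(bw(h[0]+2.5,h[1],h[2]),.012,guard=8));env.hold(.4);st("home")
d=eyes.grab_frame("wrist");np.savez("w4.npz",**d)
d=eyes.grab_frame("scene");np.savez("s4.npz",**d)
E
```

```text
hold0 4.99 [45.95  0.31 29.86] F [12.5 -6.5  0.8] gap 0.639 84.0
held 7.99 [45.95  0.29 29.85] F [12.3 -6.1  1.3] gap 0.645 84.0
near 9.84 [95.01  0.61 29.83] F [ 2.3 -4.5  2.3] gap 0.641 84.1
True
home 10.79 [101.03   0.62  29.8 ] F [-0.1  0.9  4. ] gap 0.641 84.2
```

```bash
python3 - <<'E'
from h import *
from bench import eyes,kinematics,env,monitor
def st(t): s=monitor.sense();print(t,round(s["clock"],2),wb(s["position"]).round(2),"F",(F.T@s["contact_force"]).round(1),"gap",round(s["finger_gap"],3),round(s["gripper_force"],1));return s
env.release();st("open")
env.movel(bw(100,0,130),.12);st("up")
d=eyes.grab_frame("wrist");np.savez("w5.npz",**d)
b=np.load("w1.npz")
for n,dd in(("w1",b),("w5",d)):
    u,v=proj(dd,bw(99,53,13.5)).round().astype(int);print(n,(u,v));print(cv2.cvtColor(dd["frame"],cv2.COLOR_RGB2GRAY)[v-5:v+6,u-10:u+7])
env.close_gripper(40)
env.movel(bw(207,0,165),.15);st("over")
env.movel(bw(207,0,133),.08,guard=6);st("start")
for t in np.arange(1.0,-.01,-.1):
    c,s=np.cos(t),np.sin(t)
    hit=env.movel(bw(242-73*c+8*s,0,56+83*s+8*c),.05,guard=15)
    st(f"{t:.1f} {hit}")
    if hit: break
E
```

```text
open 11.31 [100.98   0.23  29.58] F [-0.  -0.7 -0.1] gap 0.999 0.0
up 12.29 [ 99.84  -0.31 129.34] F [-0.  -0.4 -0.6] gap 1.005 0.0
w1 (np.int64(390), np.int64(240))
[[ 34  81  81  80 149 159 158 158 158 156 154 155 157 157 157 157 158]
 [ 45  44  37  30 140 163 161 161 160 158 156 156 159 158 158 158 158]
 [ 59  59  56  49 117 150 160 168 168 167 163 165 167 167 166 165 161]
 [ 60  58  59  55  62  85  98 109 111 115 111 112 113 110 109 103 159]
 [ 57  58  58  59  38  34  31  29  28  37  32  34  33  29  28  19 157]
 [ 57  56  58  55  50  47  44  46  47  45  39  63 144 145 142 138 161]
 [ 57  57  54  64  92  92  93  93  92  89  87 118 164 163 163 162 160]
 [ 57  56  52  74 151 152 152 151 151 148 145 153 160 158 157 158 158]
 [ 54  55  49  73 163 163 162 162 162 159 157 159 157 156 157 156 157]
 [ 46  46  43  67 158 160 158 159 157 156 154 156 157 155 157 157 157]
 [115 114 110 111 156 158 157 156 158 154 153 156 156 155 157 158 157]]
w5 (np.int64(387), np.int64(228))
[[ 39  35  78  80  71 159 159 157 157 157 156 154 156 157 156 155 158]
 [ 46  46  44  39  30 165 165 161 159 159 157 1
[... 1026 characters left out ...]
2] F [ 0.4  0.7 -0.1] gap -0.002 0.0
0.7 False 15.72 [ 1.9104e+02 -1.2000e-01  1.1530e+02] F [-0.6 -0.3  1. ] gap -0.001 0.0
0.6 False 16.03 [ 1.8600e+02 -1.6000e-01  1.0914e+02] F [0.6 0.7 0.6] gap 0.002 0.0
0.5 False 16.34 [ 1.8153e+02 -1.4000e-01  1.0248e+02] F [ 0.2 -0.6  0.4] gap -0.0 0.0
0.4 False 16.65 [ 1.7765e+02 -1.7000e-01  9.5330e+01] F [ 0.3 -0.  -0. ] gap 0.001 0.0
0.3 False 16.97 [ 1.7448e+02 -1.7000e-01  8.7830e+01] F [ 1.4 -0.8 -0.6] gap -0.001 0.0
0.2 False 17.28 [ 1.7188e+02 -1.7000e-01  7.9950e+01] F [-0.3  0.2 -0.4] gap -0.001 0.0
0.1 False 17.6 [170.05  -0.18  71.88] F [-0.1 -0.4  0.3] gap 0.001 0.0
0.0 True 17.87 [169.38   0.66  64.7 ] F [-0.8 -3.8 11.2] gap -0.001 5.5
```

```bash
python3 - <<'E'
from h import *
from bench import eyes,kinematics,env,monitor
def st(t): s=monitor.sense();print(t,round(s["clock"],2),wb(s["position"]).round(2),"F",(F.T@s["contact_force"]).round(1));return s
print(env.movel(bw(168,0,62),.02,guard=12));st("press")
env.movel(bw(168,0,150),.12)
env.movel(bw(100,0,190),.15);st("up")
ims=[]
for n,(x,y) in dict(wrist=(200,200),side=(245,200)).items():
    d=eyes.grab_frame(n);np.savez(n+"6.npz",**d);c=d["frame"][y:y+160,x:x+200,::-1];ims.append(cv2.resize(c,(400,320),interpolation=cv2.INTER_CUBIC))
cv2.imwrite("pics/f.png",np.hstack(ims))
E
```

```text
True
press 18.07 [169.38   0.74  64.64] F [-0.4 -3.6 12.1]
up 19.62 [ 1.0034e+02 -2.0000e-02  1.8955e+02] F [ 0.6  0.8 -0.8]
```

View pics/f.png

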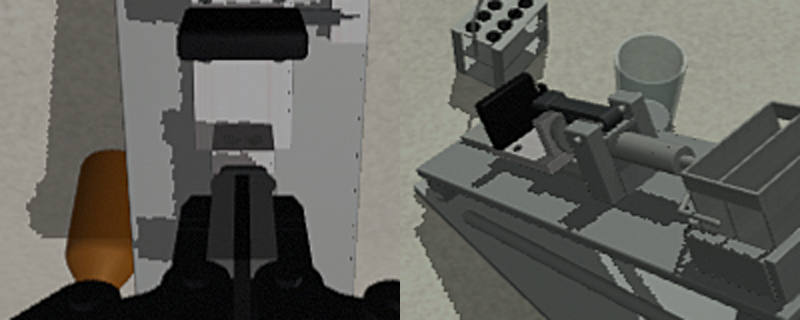

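```bash
python3 - <<'E'
from h import *
from bench import eyes,kinematics,env,monitor
def st(t): s=monitor.sense();print(t,round(s["clock"],2),wb(s["position"]).round(2),"F",(F.T@s["contact_force"]).round(1));return s
d=np.load("side6.npz")
for t in(0,.05,.1,.2):
    c,s=np.cos(t),np.sin(t);print(t,proj(d,bw(240-73*c+8*s,0,56+73*s+8*c)).round(1))
print("pivot head top",proj(d,bw(236,29,62)).round(1),proj(d,bw(236,-29,62)).round(1))
env.movel(bw(168,0,75),.12)
print(env.movel(bw(168,0,61),.02,guard=25));st("press");env.hold(.2);st("p2")
env.movel(bw(168,0,150),.12);env.movel(bw(100,0,190),.15);st("up")
e=eyes.grab_frame("side")
D=cv2.absdiff(e["frame"],d["frame"]).max(2)[225:290,290:380];print("lever change px",(D>25).sum())
e0=np.load("side0.npz")["frame"];c=cv2.absdiff(e["frame"],e0).max(2)
print("beaker/spare/bottle change",(c[215:260,355:388]>40).sum(),(c[420:,350:420]>40).sum())
E
```

```text
0 [319.1 248.8]
0.05 [318.5 246.9]
0.1 [317.9 244.9]
0.2 [317.  241.1]
pivot head top [361.  246.3] [332.1 266.9]
True
press 21.58 [167.85   0.24  64.64] F [-0.9 -4.5 12.6]
p2 21.78 [167.84   0.26  64.66] F [ 0.  -3.1 12.2]
up 23.32 [ 1.0033e+02 -2.0000e-02  1.8955e+02] F [ 0.1 -0.1 -0.5]
lever change px 0
beaker/spare/bottle change 0 0
```

```bash
python3 -c "
from bench import job
print(job.hand_in())"
```

```text
the job is handed in; nothing more can be done
None
```

The job is handed in: I drew the bar down about 55 mm, level with the marker to within about 1 mm by camera, held it there for 3 s, eased it home, and pressed the catch flat. The side camera shows the beaker and bottle unmoved. I did not re-check the marker clip or spare rack, though nothing was seen to touch them.

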